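Dock the tube rack in the corner stop

TASK

Push the loaded tube rack along the worktop into the inner corner of the L-shaped aluminium stop, so that one long side lies flush along the stop's long fence and one end is against its short fence. Only push it from outside with the fingers: do not grip it, straddle it with the fingers on both sides, lift it or tip it. Leave all the other things where they stand.

Things in the scene. Friction and masses are not known exactly. Their poses are not given: they have to be found in the camera images.
- rack: Orange tube rack full of small capped tubes, loose, 0.18 to 0.31 kg. Outline 68 mm (its x) by 158 mm (its y); frame 50 mm high, tubes to 82 mm. Solid end walls; the long sides are three level shelf edges at heights 0-3, 24-27 and 44-47 mm, so a finger reaching down to about 20 mm pushes on the upper two. Origin: centre of the underside; z up. Either way round is fine.
- stop: L-shaped fixed stop of aluminium angle. Origin: its inner corner, at worktop height. Inner face of the long fence: plane x = 0, 220 mm along -y; of the short one: plane y = 0, 90 mm along -x. Fences 28 mm high, 6 mm thick; outside, a 5 mm high foot reaches 26 mm from the face. The docked rack lies at x < 0, y < 0, centre x = -34, y = -79 mm, its axes along the stop's. +x points roughly away from the robot.
- tube: Standing 50 ml screw-cap tube, 33 mm across, 116 mm high, light and easily knocked over, behind the long fence. Origin: centre of the underside.
- boats: Stack of square white weighing boats, 70 x 70 x 27 mm, behind the long fence. Origin: centre of the underside.
- bottle: Brown screw-cap bottle, 52 mm across, 94 mm high, beyond the short fence. Origin: centre of the underside.
- dish: Round petri dish, 60 mm across, 15 mm high, beyond the short fence. Origin: centre of the underside.
- calc: Calculator lying flat, 118 x 68 x 14 mm, to the robot's right. Origin: centre of the underside.
- pad: Pad of yellow notes, 77 x 77 x 14 mm, at the front left of the worktop. Origin: centre of the underside.

How it is judged:
At the end, for the whole second after the job is handed in: The rack stands flat and still on the worktop in the corner of the stop: its centre is within 3.5 mm of fully home against each fence, its long side within 2 degrees of the long fence (x of rack in the frame of stop between -0.0375 and -0.03 m and y of rack in the frame of stop between -0.0825 and -0.075 m and angle between the y axis of rack and the y axis of stop, either way round below 0.035 rad and height (world z) of rack below 0.004 m and angle between rack's own z axis and vertical below 0.04 rad and linear speed of rack below 0.01 m/s); the robot touches nothing.
It fails at once if the rack is lifted (height (world z) of rack above 0.012 m).
It fails at once if the rack is tipped (angle between rack's own z axis and vertical above 0.2 rad).
It fails at once if the fingers straddle or grip the rack (x of the grasp point in the frame of rack between -0.03 and 0.03 m and y of the grasp point in the frame of rack between -0.078 and 0.078 m and z of the grasp point in the frame of rack below 0.06 m).
It fails at once if one of the other things is moved by 2 cm or knocked over ((distance of tube from where it was at the start of the episode above 0.02 m or angle between tube's own z axis and vertical above 0.3 rad) or (distance of boats from where it was at the start of the episode above 0.02 m or angle between boats's own z axis and vertical above 0.3 rad) or (distance of bottle from where it was at the start of the episode above 0.02 m or angle between bottle's own z axis and vertical above 0.3 rad) or (distance of dish from where it was at the start of the episode above 0.02 m or angle between dish's own z axis and vertical above 0.3 rad) or (distance of calc from where it was at the start of the episode above 0.02 m or angle between calc's own z axis and vertical above 0.3 rad) or (distance of pad from where it was at the start of the episode above 0.02 m or angle between pad's own z axis and vertical above 0.3 rad)).
It also fails if it takes over 48 s, if anything falls off the work surface, if the arm or the gripper's body presses on something with over 40 N, if the wrist force passes 120 N, or if a joint passes its speed limit or range.

ROBOT

A 6-joint arm with a two-finger parallel gripper is mounted at the origin on a cart in front of the work surface, level with it; the furniture and walls round the work are solid. World frame = base frame: x ahead of the robot, y to its left, z up, the work surface at z = 0. Lengths are in m, angles in rad, forces in N, time in s.
With the tool pointing down it reaches from about 0.275 to 0.875 m from the base axis. Payload 12.5 kg.
Tool frame: the origin (TCP) lies midway between the tips of the shut fingers; the grasp point (between the pads) lies 19 mm behind it; z points along the fingers, y is the line along which they close (so a half turn about z gives the same grasp; the last joint's range is limited). The gripper opens to 85 mm and grips with 20 to 120 N. Pads are 22 mm wide; open, the fingers measure 114 mm over their backs; the gripper's body (76 mm by 85 mm) begins 54 mm behind the grasp point. The pads swing forward as they close: fully open they stand 13 mm farther back than shut.
Start: joints at [1.084, 0.351, 1.652, -0, 1.139, -0.085], TCP at [0.215, 0.506, 0.231] pointing down, gripper open.
Joint ranges: [-2.75, 2.75], [-0.79, 2.1], [0.01, 2.65], [-1.57, 4.71], [0.07, 3.14], [-2.87, 2.87]. Speed limits (rad/s): [2.22, 2.22, 2.79, 3.14, 3.14, 3.14].

INTERFACE

Orientations are given as a unit quaternion [x, y, z, w].
In Python, from cell import bot, capture, camera_params gives the robot as it stands.
- The arm moves only by the tool send_rows, never from a script. Its argument "series" is a list of rows, each a list of 3 entries, a list of its own where there are three numbers: the finger opening in cm, from 0 to 8.54, then the shift along the tool's x, y, z in cm, then the turn, a rotation vector about the tool's x, y, z in rad. A call has exactly 5 rows; each row is the pose to reach, as a shift and turn from the pose commanded when the call began, along the tool's axes at that moment; what a row does not reach only later rows make up. A row lasts 1/8 s, in which the tool goes at most 62.5 mm and 10.7 degrees, less where a joint would pass 70% of its speed; a pose out of reach is approached as far as the arm can. A call with a gripper value outside its range is refused whole. The fingers move at their own pace and stop on an object; "grip_force" is the grip in N (left out, the last holds). Time passes only in rows, so rows that repeat a pose let the fingers close, or fill a call up. It gives the time, the measured TCP pose, the force, the opening and the grip force at its end, in the units of the state.
- bot.state(): the state, without advancing time (a new reading comes with each control period).
- capture(name): name is "side" or "top"; returns the picture (384x512x3 uint8, red, green, blue); there is no depth.
- camera_params(name): a dict with "fx", "fy", "cx", "cy" (pixels), "R" (3x3) and "t" (3): a world point X has camera coordinates R X + t. Camera axes: x right, y down, z forward; pixel columns grow to the right and rows downward; lengths in m; the calibration is good to about 2 mm. A picture is of the moment at which its call begins. camera_params takes no time and is no camera call.
- bot.job_done(): hands the job in; it is judged then, once.
The state is a dict: "t": time; "joint_positions": joint angles; "qd": joint speeds; "effort": joint torques, N m; "eef_pos": TCP position; "ee_rot": TCP orientation; "force": force on the tool from outside, world axes, zero at the start; "ft_torque": the same for the moment, N m; "gripper_width": opening from 0.0 (shut) to 1.0 (fully open); "finger_force": force on a finger pad.
Only numpy, scipy, OpenCV 4.12 (cv2) and the standard library are available. Lean on these libraries where they do the work, as an engineer would, in place of code of your own. Each camera call takes 0.05 s, during which the arm holds its last target. There are 200 camera calls.

## Working session

There is one attempt and no reset: what is moved stays moved. The work goes in short steps, Python scripts to look and compute and a tool call to move; the robot and the scene stay as the last step left them, time stands still between calls to the robot, and variables do not carry over. Pictures are saved under pics/ and viewed, at most 10 in all, crops included, and the job is handed in when it is done.

Besides the shell and the picture viewer there is one more tool, called after "Call:" as name([rows], argument=value, ...), one row to a line, values as JSON. send_rows: Moves the arm, as the interface text tells. Its arguments: {"type":"object","properties":{"series":{"type":"array"},"grip_force":{"type":"number"}},"required":["series"]}

```bash
mkdir -p pics
python3 - <<'E'
from cell import bot,capture,camera_params
import cv2
for n in("top","side"):
    cv2.imwrite(f"pics/{n}0.png",cv2.resize(capture(n)[:,:,::-1],None,fx=1.5,fy=1.5,interpolation=cv2.INTER_CUBIC))
    print(n,camera_params(n))
print(bot.state())
E
```

```text
top {'fx': 410.1655017257363, 'fy': 410.1655017257363, 'cx': 255.96565387702066, 'cy': 189.33473969066227, 'R': array([[-0.02322083, -0.99970151, -0.00759512],
       [-0.98778284,  0.02411368, -0.15395972],
       [ 0.15409691,  0.00392726, -0.98804793]]), 't': array([-0.05566366,  0.54252744,  1.03124067])}
side {'fx': 381.9016078854225, 'fy': 381.9016078854225, 'cx': 258.18208689576613, 'cy': 187.1281560255516, 'R': array([[ 9.56472094e-01, -2.91823079e-01,  6.50866912e-04],
       [-1.95515985e-01, -6.42470922e-01, -7.40948455e-01],
       [ 2.16644022e-01,  7.08569266e-01, -6.71561585e-01]]), 't': array([-0.56405792,  0.10278435,  1.12395034])}
{'t': 0.1, 'joint_positions': array([ 1.08440399e+00,  3.51171039e-01,  1.65233898e+00, -2.20995255e-07,
        1.13916748e+00, -8.46110560e-02]), 'qd': array([ 0.00044302, -0.00135935, -0.00088019,  0.00054244,  0.00050107,
       -0.00125998]), 'effort': array([ 9.05863435e-04, -5.06835687e+01, -2.91870403e+01, -1.14570767e-04,
        2.79715045e-03, -2.22820955e-05]), 'eef_pos': array([0.21492089, 0.50593776, 0.2308265 ]), 'ee_rot': array([ 1.99542066e-01,  9.79889111e-01, -5.20489205e-04, -1.52669651e-04]), 'force': array([-0.61987433, -0.49958943,  0.05781095]), 'ft_torque': array([0.03000665, 0.00868413, 0.00726316]), 'finger_force': 0.0, 'gripper_width': 1.0010616230882001}
```

View pics/top0.png

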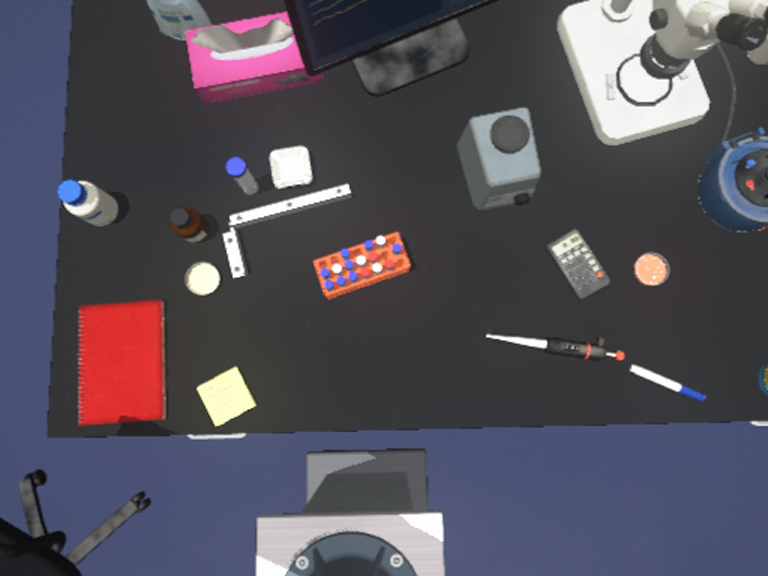

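View pics/side0.png

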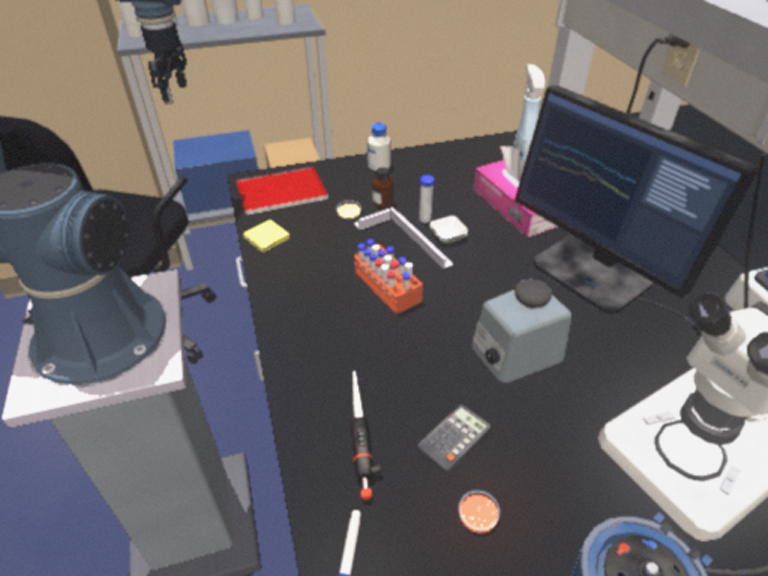

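Top (1.5x) view: rack at about (362,265), the stop's corner near (230,222) with the long fence running to (350,188) and the short one down to (238,276). Tube, boats, bottle and dish are beyond the fences. I'll crop in to measure.

```bash
cat > h.py <<'E'
import numpy as np
from cell import bot,capture,camera_params
def proj(n,X):
    p=camera_params(n);c=np.atleast_2d(X)@p["R"].T+p["t"]
    return np.c_[p["fx"]*c[:,0]/c[:,2]+p["cx"],p["fy"]*c[:,1]/c[:,2]+p["cy"]]
def back(n,uv,z):
    p=camera_params(n);uv=np.atleast_2d(uv)
    d=np.c_[(uv[:,0]-p["cx"])/p["fx"],(uv[:,1]-p["cy"])/p["fy"],np.ones(len(uv))]@p["R"]
    c=-p["R"].T@p["t"]
    return c+d*((z-c[2])/d[:,2])[:,None]
E
python3 - <<'E'
from h import *
import cv2
im=np.median([capture("top") for _ in range(3)],0).astype(np.uint8)
np.save("top.npy",im)
cv2.imwrite("pics/crop1.png",cv2.resize(im[90:220,100:290,::-1],None,fx=4,fy=4,interpolation=cv2.INTER_CUBIC))
print(proj("top",[[.215,.506,.231],[0,0,0]]),proj("side",[[.215,.506,.231],[0,0,0]]))
E
```

```text
[[-22.13363828 339.4744832 ]
 [233.8259977  405.11951687]] [[117.55312734  66.07539523]
 [ 66.52359454 222.05274926]]
```

View pics/crop1.png

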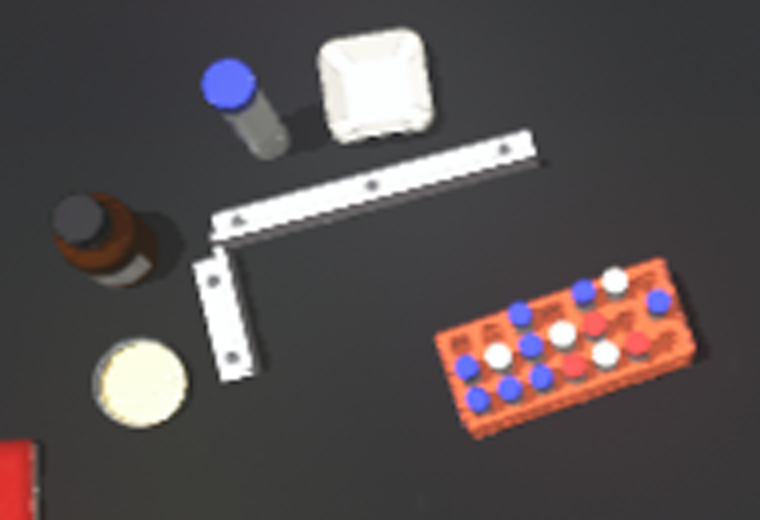

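Crop (4x, offset 100,90): stop inner corner near (222,245), long fence end near (536,157), short fence end near (252,375). Rack outline corners are (437,337), (665,260), (695,355) and (475,437). Next I'll fit the models to the masks.

```bash
cat > fit.py <<'E'
from h import *
import cv2
from scipy.optimize import minimize
S=8
def box(x0,x1,y0,y1,z0,z1): return np.array([[x,y,z] for x in(x0,x1) for y in(y0,y1) for z in(z0,z1)])
RACK=[box(-.034,.034,-.079,.079,0,.05)]
STOP=[box(0,.026,-.22,0,0,.005),box(0,.006,-.22,0,0,.028),box(-.09,0,0,.026,0,.005),box(-.09,0,0,.006,0,.028)]
def draw(parts,p,n,off,shape):
    c,s=np.cos(p[2]),np.sin(p[2]);m=np.zeros(shape,np.uint8)
    for b in parts:
        X=b.copy();X[:,:2]=b[:,:2]@np.array([[c,s],[-s,c]])+p[:2]
        q=((proj(n,X)+.5-off)*S)
        cv2.fillConvexPoly(m,cv2.convexHull(np.round(q*16).astype(np.int32)),1,shift=4)
    return m
def fit(parts,mask,p0,n,off):
    f=lambda p:np.mean(draw(parts,p,n,off,mask.shape)!=mask)
    best=min((minimize(f,np.array(p0)+d,method="Nelder-Mead",options=dict(initial_simplex=np.array(p0)+d+np.array([[0,0,0],[.008,0,0],[0,.008,0],[0,0,.08]]),xatol=1e-5,fatol=1e-7)) for d in(np.zeros(3),np.array([.004,-.004,.03]),np.array([-.004,-.004,-.03]))),key=lambda r:r.fun)
    return best.x,best.fun/mask.mean()
def up(im,off,w,h):
    return cv2.resize(im[off[1]:off[1]+h,off[0]:off[0]+w],None,fx=S,fy=S,interpolation=cv2.INTER_CUBIC)
def rackmask(c):
    h=cv2.cvtColor(c,cv2.COLOR_RGB2HSV)
    m=((h[...,0]<16)&(h[...,1]>120)&(h[...,2]>80)).astype(np.uint8)
    n,l,st,_=cv2.connectedComponentsWithStats(m);m=(l==1+np.argmax(st[1:,4])).astype(np.uint8)
    pts=cv2.findNonZero(m);out=np.zeros_like(m);cv2.fillConvexPoly(out,cv2.convexHull(pts),1);return out
E
python3 - <<'E'
from fit import *
im=np.load("top.npy")
oS=np.array([140,115]);oR=np.array([200,145])
cs=up(im,oS,105,80);cr=up(im,oR,85,65)
ms=(cs.min(2)>115).astype(np.uint8);ms[300:,:60]=0;
# drop boats: keep comps touching stop
n,l,st,_=cv2.connectedComponentsWithStats(ms)
print(st)
g=back("top",[[155.5,151],[234,129.5],[163,184]],.028);print(g)
gr=back("top",[[100+568/4,90+345/4]],.05);print(gr)
yaw=np.arctan2(-(g[0]-g[1])[0],(g[0]-g[1])[1])
keep=np.zeros_like(ms)
mod=draw(STOP,[*g[0,:2],yaw],"top",oS,ms.shape)
for i in range(1,n):
    if (mod[l==i]).mean()>.5: keep[l==i]=1
ps,es=fit(STOP,keep,[*g[0,:2],yaw],"top",oS)
mr=rackmask(cr);pr,er=fit(RACK,mr,[*gr[0,:2],yaw],"top",oR)
print("stop",ps,es,"rack",pr,er)
for k,(c,parts,p,o,) in dict(s=(cs,STOP,ps,oS),r=(cr,RACK,pr,oR)).items():
    ct,_=cv2.findContours(draw(parts,p,"top",o,c.shape[:2]),0,1);cv2.drawContours(c,ct,-1,(0,255,0),1)
a=cv2.resize(cs,(480,366));b=cv2.resize(cr,(300,230));o=np.zeros((366,780,3),np.uint8);o[:,:480]=a;o[:230,480:]=b
cv2.imwrite("pics/fit1.png",o[:,:,::-1])
E
```

```text
[[     0      0    840    640 448652]
 [   150      0     98    107   5321]
 [   327      0    221     88  15150]
 [    99     58    655    226  40204]
 [    64    288    125    277  18919]
 [   817    382     16     22    215]
 [   727    408     18     10     96]
 [   689    423     17     27    259]
 [   773    438     61     61   2881]
 [   710    465     25     37    477]
 [   745    464     23     16    205]
 [   645    483     61     58   2756]
 [   616    506     20     15    189]
 [   582    513     20     31    344]
 [   733    525     21     41    454]
 [   768    527     16     12    119]
 [   589    546     16     17     80]
 [   669    548     56     34    687]
 [   637    569     20     14     94]
 [   605    572     18     45    498]]
[[ 0.65431851  0.19969345  0.028     ]
 [ 0.7088994  -0.01274933  0.028     ]
 [ 0.56359542  0.17839745  0.028     ]]
[[ 0.57520717 -0.03296601  0.05      ]]
stop [0.65918437 0.20526538 0.26698506] 0.25002114236422374 rack [ 0.57866994 -0.02966115  0.31508176] 0.019639818491208164
```

View pics/fit1.png

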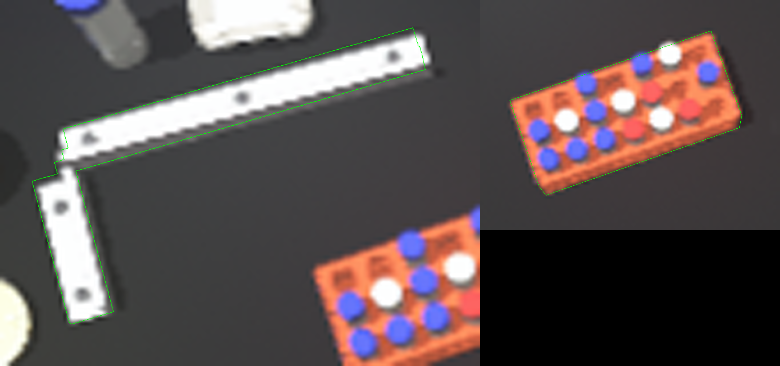

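```bash
cat > go.py <<'E'
import sys
from h import *
from scipy.spatial.transform import Rotation as Ro
# usage: go.py world|stop x y z psi(stop-rel)  -> shift cm / turn in tool axes
C=np.array([.6592,.2053]);A=.267
if __name__=="__main__":
    s=bot.state();R=Ro.from_quat(s["ee_rot"]).as_matrix();P=s["eef_pos"]
    c,n=np.cos(A),np.sin(A);M=np.array([[c,-n],[n,c]])
    print("t",round(s["t"],2),"P",P.round(4),"stop",(M.T@(P[:2]-C)).round(4),"psi-A",np.round(np.arctan2(R[1,1],R[0,1])-A,3),"F",(M.T@s["force"][:2]).round(1),s["force"].round(1),"w",round(float(s["gripper_width"]),2))
    for a in sys.argv[1:]:
        f,x,y,z,psi=a.split(",");x,y,z,psi=map(float,(x,y,z,psi));xy=np.array([x,y])
        if f=="stop": xy=C+M@xy
        psi+=A
        Rt=np.array([[-np.sin(psi),np.cos(psi),0],[np.cos(psi),np.sin(psi),0],[0,0,-1]]).T
        print(a,"world",xy.round(3),"shift",(R.T@(np.r_[xy,z]-P)*100).round(2),"turn",Ro.from_matrix(R.T@Rt).as_rotvec().round(3))
E
python3 go.py world,.514,-.051,.16,1.571
```

```text
t 0.25 P [0.215  0.5061 0.231 ] stop [-0.3491  0.4073] psi-A 0.902 F [-0.7 -0. ] [-0.7 -0.2 -0.4] w 1.0
world,.514,-.051,.16,1.571 world [ 0.514 -0.051] shift [-49.3  -39.57   7.12] turn [-0.    -0.    -0.669]
```

Call:
send_rows([
  [5.0,[-4.4,-3.6,0.6],[0,0,-0.06]],
  [5.0,[-8.9,-7.1,1.3],[0,0,-0.12]],
  [5.0,[-13.3,-10.7,1.9],[0,0,-0.18]],
  [5.0,[-17.7,-14.2,2.5],[0,0,-0.24]],
  [5.0,[-22.0,-17.8,3.2],[0,0,-0.3]],
], grip_force=20)

```text
t: 0.88
eef_pos: [0.3486, 0.2548, 0.1993]
ee_rot: [0.05, 0.999, 0.0, 0.0]
force: [1.0, 0.4, 0.1]
gripper_width: 0.584
finger_force: 0.0
```

```bash
python3 go.py world,.514,-.051,.16,1.571
```

```text
t 0.88 P [0.3486 0.2548 0.1993] stop [-0.2866  0.1297] psi-A 1.204 F [1.1 0.1] [1.  0.4 0.1] w 0.58
world,.514,-.051,.16,1.571 world [ 0.514 -0.051] shift [-19.5  -28.78   3.93] turn [ 0.     0.001 -0.367]
```

Call:
send_rows([
  [5.0,[-3.4,-5.0,0.7],[0,0,-0.07]],
  [5.0,[-6.8,-10.0,1.4],[0,0,-0.14]],
  [5.0,[-10.2,-15.0,2.1],[0,0,-0.21]],
  [5.0,[-13.6,-20.0,2.8],[0,0,-0.29]],
  [5.0,[-17.0,-25.0,3.9],[0,0,-0.367]],
])

```text
t: 1.5
eef_pos: [0.4925, -0.0117, 0.1603]
ee_rot: [-0.133, 0.991, -0.0, 0.0]
force: [0.6, 0.7, -0.4]
gripper_width: 0.587
finger_force: 0.0
```

```bash
python3 go.py world,.514,-.051,.018,1.571
```

```text
t 1.5 P [ 0.4925 -0.0117  0.1603] stop [-0.218  -0.1653] psi-A 1.571 F [0.7 0.5] [ 0.6  0.7 -0.4] w 0.59
world,.514,-.051,.018,1.571 world [ 0.514 -0.051] shift [-1.02 -4.36 14.23] turn [-0.     0.001  0.   ]
```

Call:
send_rows([
  [5.0,[0,-2.2,3.0],[0,0,0]],
  [5.0,[0,-4.3,6.5],[0,0,0]],
  [5.0,[0,-4.3,10.0],[0,0,0]],
  [5.0,[0,-4.3,13.0],[0,0,0]],
  [5.0,[0,-4.3,14.2],[0,0,0]],
])

```text
t: 2.12
eef_pos: [0.5022, -0.0511, 0.0169]
ee_rot: [-0.132, 0.991, 0.0, -0.001]
force: [-0.8, 0.3, 0.4]
gripper_width: 0.587
finger_force: 0.0
```

```bash
python3 go.py
python3 - <<'E'
from h import *
import cv2
a=capture("side")[130:230,190:340];b=capture("top")[80:230,110:310]
a=cv2.resize(a,(600,400),interpolation=2)[:, 100:500];b=cv2.resize(b,(400,300),interpolation=2)
o=np.zeros((400,800,3),np.uint8);o[:,:400]=a;o[:300,400:]=b
cv2.imwrite("pics/pre.png",o[:,:,::-1])
E
```

```text
t 2.12 P [ 0.5022 -0.0511  0.0169] stop [-0.2191 -0.2059] psi-A 1.569 F [-0.7  0.5] [-0.8  0.3  0.4] w 0.59
```

View pics/pre.png

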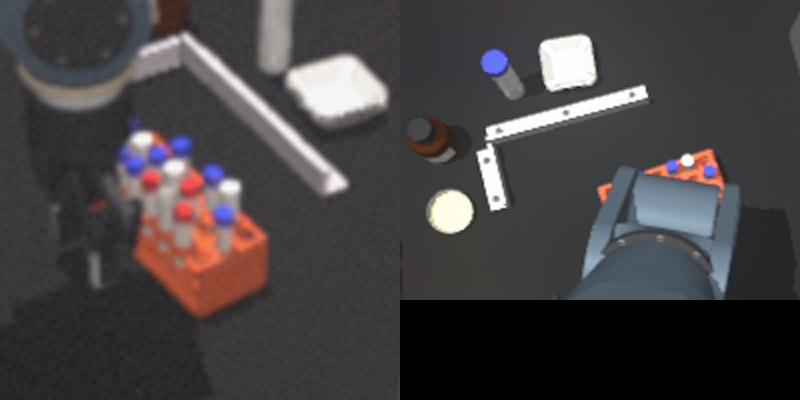

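The side crop shows the fingers down in front of the near long side, clear of the rack (fingers at about (95,250), rack face about (150,250)). Now I'll push towards the long fence.

Call:
send_rows([
  [5.0,[-1.0,0,0],[0,0,0]],
  [5.0,[-2.0,0,0],[0,0,0]],
  [5.0,[-3.0,0,0],[0,0,0]],
  [5.0,[-4.0,0,0],[0,0,0]],
  [5.0,[-5.0,0,0],[0,0,0]],
])

```text
t: 2.85
eef_pos: [0.5516, -0.0379, 0.0183]
ee_rot: [-0.132, 0.991, 0.0, -0.0]
force: [-2.4, -0.7, 1.5]
gripper_width: 0.584
finger_force: 1.2
```

Call:
send_rows([
  [5.0,[-1.0,0,0],[0,0,0]],
  [5.0,[-2.0,0,0],[0,0,0]],
  [5.0,[-3.0,0,0],[0,0,0]],
  [5.0,[-4.0,0,0],[0,0,0]],
  [5.0,[-5.0,0,0],[0,0,0]],
])

```text
t: 3.48
eef_pos: [0.6001, -0.0248, 0.0183]
ee_rot: [-0.132, 0.991, 0.0, -0.0]
force: [-2.5, -1.2, 2.2]
gripper_width: 0.583
finger_force: 1.2
```

```bash
python3 go.py
python3 - <<'E'
from h import *
import cv2
a=capture("side")[110:230,210:330]
cv2.imwrite("pics/p2.png",cv2.resize(a,(600,600),interpolation=2)[:,:,::-1])
E
```

```text
t 3.48 P [ 0.6001 -0.0248  0.0183] stop [-0.1178 -0.2063] psi-A 1.569 F [-2.8 -0.5] [-2.5 -1.2  2.2] w 0.58
```

View pics/p2.png

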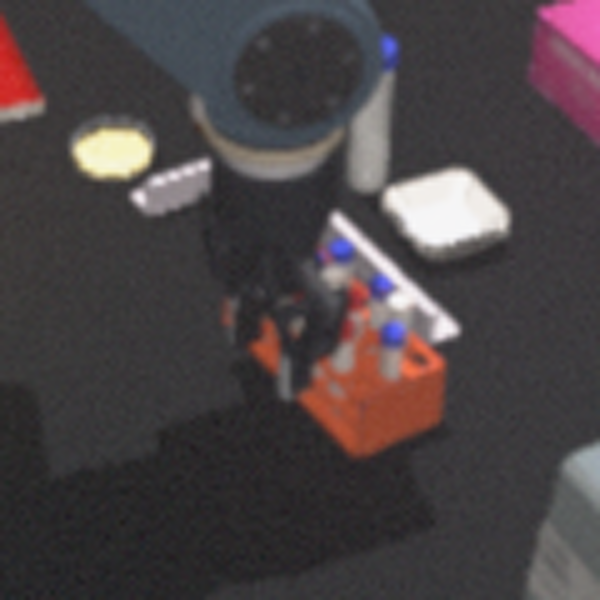

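The rack is upright, parallel to the fence and moving with a push force of about 3 N. I'll go on to the fence slowly.

Call:
send_rows([
  [5.0,[-0.7,0,0],[0,0,0]],
  [5.0,[-1.4,0,0],[0,0,0]],
  [5.0,[-2.0,0,0],[0,0,0]],
  [5.0,[-2.5,0,0],[0,0,0]],
  [5.0,[-3.0,0,0],[0,0,0]],
])

```text
t: 4.15
eef_pos: [0.6286, -0.017, 0.0182]
ee_rot: [-0.132, 0.991, 0.0, -0.0]
force: [-0.8, 0.0, -1.1]
gripper_width: 0.588
finger_force: 0.5
```

Call:
send_rows([
  [5.0,[-0.2,0,0],[0,0,0]],
  [5.0,[-0.4,0,0],[0,0,0]],
  [5.0,[-0.6,0,0],[0,0,0]],
  [5.0,[-0.7,0,0],[0,0,0]],
  [5.0,[-0.8,0,0],[0,0,0]],
])

```text
t: 4.78
eef_pos: [0.6326, -0.0157, 0.0181]
ee_rot: [-0.132, 0.991, 0.0, -0.004]
force: [-25.9, -7.7, 17.6]
gripper_width: 0.583
finger_force: 13.1
```

```bash
python3 go.py
```

```text
t 4.78 P [ 0.6326 -0.0157  0.0181] stop [-0.0839 -0.2062] psi-A 1.569 F [-27.   -0.6] [-25.9  -7.7  17.6] w 0.58
```

Fence contact felt (27 N). Now back off and rise, then swing to the right-hand end.

Call:
send_rows([
  [5.0,[1.5,0,0],[0,0,0]],
  [5.0,[4.0,0,0],[0,0,0]],
  [5.0,[6.0,0,-4.0],[0,0,0]],
  [5.0,[6.5,0,-9.0],[0,0,0]],
  [5.0,[6.5,0,-14.0],[0,0,0]],
])

```text
t: 5.4
eef_pos: [0.5732, -0.0321, 0.1601]
ee_rot: [-0.132, 0.991, -0.0, 0.0]
force: [0.7, 0.1, -0.1]
gripper_width: 0.59
finger_force: 0.0
```

```bash
python3 go.py stop,-.037,-.33,.15,0
```

```text
t 5.4 P [ 0.5732 -0.0321  0.1601] stop [-0.1456 -0.2063] psi-A 1.569 F [ 0.7 -0.1] [ 0.7  0.1 -0.1] w 0.59
stop,-.037,-.33,.15,0 world [ 0.711 -0.123] shift [-10.89 -12.34   1.02] turn [0.000e+00 1.000e-03 1.569e+00]
```

Call:
send_rows([
  [2.0,[-1.0,-3.0,0],[0,0,0.18]],
  [2.0,[-2.0,-6.0,0],[0,0,0.36]],
  [2.0,[-4.0,-9.0,0],[0,0,0.54]],
  [2.0,[-7.0,-12.3,0],[0,0,0.72]],
  [2.0,[-10.9,-12.3,0],[0,0,0.9]],
])

```text
t: 6.02
eef_pos: [0.712, -0.1245, 0.1586]
ee_rot: [0.316, 0.949, -0.0, 0.001]
force: [0.1, 0.8, -0.5]
gripper_width: 0.233
finger_force: 0.0
```

```bash
python3 go.py stop,-.037,-.33,.15,0
```

```text
t 6.03 P [ 0.712  -0.1245  0.1586] stop [-0.0361 -0.332 ] psi-A 0.66 F [0.3 0.7] [ 0.1  0.8 -0.5] w 0.23
stop,-.037,-.33,.15,0 world [ 0.711 -0.123] shift [0.22 0.06 0.86] turn [0.001 0.001 0.66 ]
```

Call:
send_rows([
  [2.0,[0,0,0],[0,0,0.17]],
  [2.0,[0,0,0],[0,0,0.34]],
  [2.0,[0,0,0],[0,0,0.51]],
  [2.0,[0,0,0],[0,0,0.66]],
  [2.0,[0,0,0],[0,0,0.66]],
])

```text
t: 6.65
eef_pos: [0.711, -0.1221, 0.1584]
ee_rot: [0.603, 0.798, 0.0, 0.0]
force: [-0.2, -0.4, -0.1]
gripper_width: 0.23
finger_force: 0.0
```

```bash
python3 go.py stop,-.037,-.33,.018,0
python3 - <<'E'
from fit import *
im=capture("top");b=im[90:220,110:310]
cv2.imwrite("pics/p3.png",cv2.resize(b,(800,520),interpolation=2)[:,:,::-1])
oR=np.array([190,110]);cr=up(im,oR,100,80);m=rackmask(cr)
p,e=fit(RACK,m,[.6326+.04,-.0157,.267],"top",oR)
c,n=np.cos(.267),np.sin(.267);M=np.array([[c,-n],[n,c]])
print(p,e,M.T@(p[:2]-[.6592,.2053]))
E
```

```text
t 6.65 P [ 0.711  -0.1221  0.1584] stop [-0.0365 -0.3295] psi-A 0.01 F [-0.3 -0.4] [-0.2 -0.4 -0.1] w 0.23
stop,-.037,-.33,.018,0 world [ 0.711 -0.123] shift [-0.05 -0.06 14.04] turn [0.001 0.    0.01 ]
[ 0.62891276  0.21152634 -1.04658025] 1.0 [-0.02757132  0.01399667]
```

View pics/p3.png

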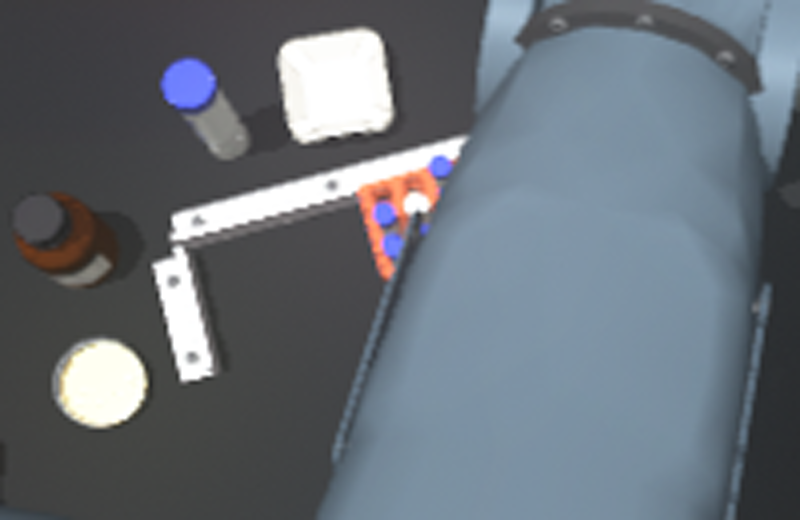

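The rack's left end is visible against the fence (top corner at about (358,187)); the rest is hidden by the arm, and the other items stand untouched. Now down beyond the right end and push along the fence.

Call:
send_rows([
  [2.0,[0,-0.4,3.0],[0,0,0.01]],
  [2.0,[0,-0.4,6.5],[0,0,0.01]],
  [2.0,[0,-0.4,10.0],[0,0,0.01]],
  [2.0,[0,-0.4,13.0],[0,0,0.01]],
  [2.0,[0,-0.4,14.0],[0,0,0.01]],
])

```text
t: 7.32
eef_pos: [0.7061, -0.123, 0.0164]
ee_rot: [0.606, 0.795, -0.001, -0.001]
force: [-0.4, 0.3, -0.3]
gripper_width: 0.233
finger_force: 0.0
```

Call:
send_rows([
  [2.0,[0.8,0,0],[0,0,0]],
  [2.0,[1.6,0,0],[0,0,0]],
  [2.0,[2.4,0,0],[0,0,0]],
  [2.0,[3.2,0,0],[0,0,0]],
  [2.0,[4.0,0,0],[0,0,0]],
])

```text
t: 7.95
eef_pos: [0.6967, -0.0844, 0.019]
ee_rot: [0.607, 0.795, 0.0, 0.001]
force: [0.7, -2.8, 1.9]
gripper_width: 0.236
finger_force: 1.2
```

Call:
send_rows([
  [2.0,[0.8,0,0],[0,0,0]],
  [2.0,[1.6,0,0],[0,0,0]],
  [2.0,[2.4,0,0],[0,0,0]],
  [2.0,[3.2,0,0],[0,0,0]],
  [2.0,[4.0,0,0],[0,0,0]],
])

```text
t: 8.57
eef_pos: [0.6858, -0.0455, 0.0183]
ee_rot: [0.607, 0.795, -0.0, 0.0]
force: [0.3, -2.2, 1.2]
gripper_width: 0.234
finger_force: 1.2
```

```bash
python3 go.py
python3 - <<'E'
from h import *
import cv2
a=capture("side")[110:230,210:330]
cv2.imwrite("pics/p4.png",cv2.resize(a,(600,600),interpolation=2)[:,:,::-1])
E
```

```text
t 8.57 P [ 0.6858 -0.0455  0.0183] stop [-0.0406 -0.249 ] psi-A -0.001 F [-0.3 -2.2] [ 0.3 -2.2  1.2] w 0.23
```

View pics/p4.png

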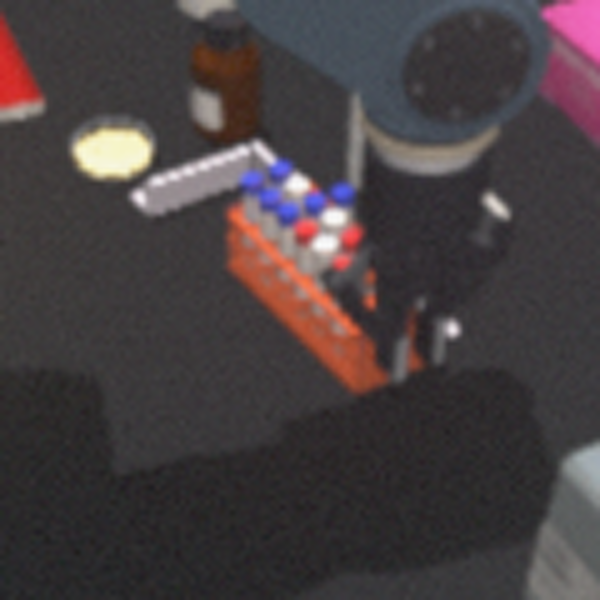

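The rack slides along the fence, upright, with its end face square to the fingers. About 7.7 cm remain.

Call:
send_rows([
  [2.0,[0.8,0,0],[0,0,0]],
  [2.0,[1.6,0,0],[0,0,0]],
  [2.0,[2.4,0,0],[0,0,0]],
  [2.0,[3.2,0,0],[0,0,0]],
  [2.0,[4.0,0,0],[0,0,0]],
])

```text
t: 9.25
eef_pos: [0.6751, -0.0068, 0.0181]
ee_rot: [0.607, 0.795, -0.0, -0.0]
force: [0.8, -1.9, 0.1]
gripper_width: 0.235
finger_force: 0.7
```

Call:
send_rows([
  [2.0,[0.6,0,0],[0,0,0]],
  [2.0,[1.2,0,0],[0,0,0]],
  [2.0,[1.8,0,0],[0,0,0]],
  [2.0,[2.3,0,0],[0,0,0]],
  [2.0,[2.7,0,0],[0,0,0]],
])

```text
t: 9.88
eef_pos: [0.6682, 0.0189, 0.0183]
ee_rot: [0.607, 0.795, -0.0, -0.0]
force: [0.1, -1.0, -1.3]
gripper_width: 0.236
finger_force: 0.5
```

Call:
send_rows([
  [2.0,[0.2,0,0],[0,0,0]],
  [2.0,[0.4,0,0],[0,0,0]],
  [2.0,[0.6,0,0],[0,0,0]],
  [2.0,[0.7,0,0],[0,0,0]],
  [2.0,[0.8,0,0],[0,0,0]],
])

```text
t: 10.5
eef_pos: [0.6662, 0.0263, 0.0183]
ee_rot: [0.607, 0.795, 0.0, 0.0]
force: [0.5, -0.8, -1.4]
gripper_width: 0.233
finger_force: 0.6
```

```bash
python3 go.py
```

```text
t 10.5 P [0.6662 0.0263 0.0183] stop [-0.0405 -0.1745] psi-A -0.001 F [ 0.3 -0.9] [ 0.5 -0.8 -1.4] w 0.23
```

Not there yet; small steps on.

Call:
send_rows([
  [2.0,[0.1,0,0],[0,0,0]],
  [2.0,[0.2,0,0],[0,0,0]],
  [2.0,[0.3,0,0],[0,0,0]],
  [2.0,[0.4,0,0],[0,0,0]],
  [2.0,[0.5,0,0],[0,0,0]],
])

```text
t: 11.12
eef_pos: [0.6661, 0.0268, 0.0191]
ee_rot: [0.607, 0.795, -0.001, 0.003]
force: [2.9, -30.6, 1.9]
gripper_width: 0.235
finger_force: 15.3
```

```bash
python3 go.py
```

```text
t 11.12 P [0.6661 0.0268 0.0191] stop [-0.0404 -0.174 ] psi-A -0.001 F [ -5.3 -30.3] [  2.9 -30.6   1.9] w 0.24
```

Short fence contact at 30 N. Back off, then reseat against the long fence.

Call:
send_rows([
  [2.0,[-1.0,0,0],[0,0,0]],
  [2.0,[-3.5,0,0],[0,0,0]],
  [2.0,[-5.5,0,-4.0],[0,0,0]],
  [2.0,[-6.0,0,-9.0],[0,0,0]],
  [2.0,[-6.0,0,-14.0],[0,0,0]],
])

```text
t: 11.75
eef_pos: [0.6808, -0.0282, 0.1597]
ee_rot: [0.607, 0.794, 0.0, -0.0]
force: [0.5, -0.2, -1.4]
gripper_width: 0.232
finger_force: 0.0
```

```bash
python3 go.py stop,-.19,-.24,.16,1.571
```

```text
t 11.75 P [ 0.6808 -0.0282  0.1597] stop [-0.0408 -0.2309] psi-A -0.002 F [ 0.4 -0.3] [ 0.5 -0.2 -1.4] w 0.23
stop,-.19,-.24,.16,1.571 world [ 0.539 -0.076] shift [ -0.94 -14.92  -0.03] turn [ 0.    -0.    -1.573]
```

Call:
send_rows([
  [5.0,[0,-3.0,0],[0,0,-0.18]],
  [5.0,[0,-7.0,0],[0,0,-0.36]],
  [5.0,[0,-11.0,0],[0,0,-0.54]],
  [5.0,[0,-15.0,0],[0,0,-0.72]],
  [5.0,[0,-17.0,0],[0,0,-0.9]],
])

```text
t: 12.38
eef_pos: [0.5152, -0.0725, 0.1585]
ee_rot: [0.199, 0.98, 0.0, -0.0]
force: [0.6, 0.3, 0.1]
gripper_width: 0.583
finger_force: 0.0
```

Call:
send_rows([
  [5.0,[0,0,0],[0,0,-0.17]],
  [5.0,[0,0,0],[0,0,-0.34]],
  [5.0,[0,0,0],[0,0,-0.51]],
  [5.0,[0,0,0],[0,0,-0.67]],
  [5.0,[0,0,0],[0,0,-0.67]],
])

```text
t: 13.0
eef_pos: [0.5168, -0.0721, 0.1584]
ee_rot: [-0.131, 0.991, 0.0, 0.0]
force: [-0.2, -1.2, 0.0]
gripper_width: 0.584
finger_force: 0.0
```

```bash
python3 go.py stop,-.14,-.085,.16,1.571 stop,-.14,-.085,.018,1.571
python3 - <<'E'
from fit import *
im=capture("top")
oR=np.array([145,110]);cr=up(im,oR,100,80);m=rackmask(cr)
p,e=fit(RACK,m,[.647,.12,.267],"top",oR)
c,n=np.cos(.267),np.sin(.267);M=np.array([[c,-n],[n,c]])
print(p,e,M.T@(p[:2]-[.6592,.2053]))
ct,_=cv2.findContours(draw(RACK,p,"top",oR,m.shape),0,1);cv2.drawContours(cr,ct,-1,(0,255,0),1)
cv2.imwrite("pics/p5.png",cr[:600,:,::-1][:, :800])
E
```

```text
t 13.0 P [ 0.5168 -0.0721  0.1584] stop [-0.2105 -0.23  ] psi-A 1.568 F [-0.5 -1.1] [-0.2 -1.2  0. ] w 0.58
stop,-.14,-.085,.16,1.571 world [0.547 0.086] shift [-7.01 14.52 -0.16] turn [ 0.     0.    -0.003]
stop,-.14,-.085,.018,1.571 world [0.547 0.086] shift [-7.   14.52 14.04] turn [ 0.     0.    -0.003]
[0.64242795 0.11460795 0.27766683] 0.06874901316094996 [-0.04010585 -0.08305341]
```

View pics/p5.png

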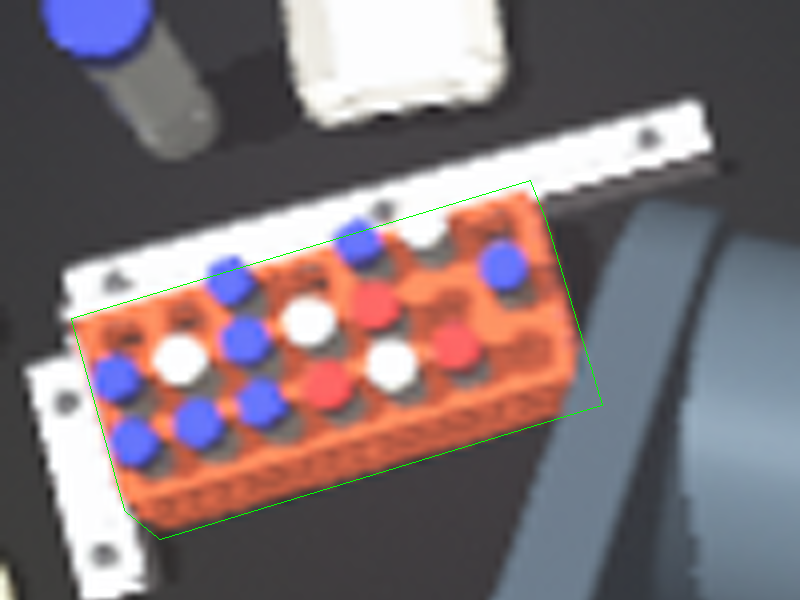

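The view shows the rack in the corner, with its left end at the short fence and its far side along the long fence. The wireframe fit is a little off, so I'll seat it by force against the long fence.

Call:
send_rows([
  [5.0,[-2.0,5.0,0],[0,0,0]],
  [5.0,[-4.0,10.0,0],[0,0,0]],
  [5.0,[-6.3,14.5,2.0],[0,0,0]],
  [5.0,[-6.3,14.5,6.5],[0,0,0]],
  [5.0,[-6.3,14.5,9.0],[0,0,0]],
])

```text
t: 13.68
eef_pos: [0.5388, 0.0854, 0.0664]
ee_rot: [-0.131, 0.991, 0.0, -0.001]
force: [0.6, 0.2, -0.7]
gripper_width: 0.584
finger_force: 0.0
```

Call:
send_rows([
  [5.0,[0,0,2.5],[0,0,0]],
  [5.0,[0,0,5.0],[0,0,0]],
  [5.0,[-1.0,0,5.0],[0,0,0]],
  [5.0,[-2.5,0,5.0],[0,0,0]],
  [5.0,[-4.0,0,5.0],[0,0,0]],
])

```text
t: 14.3
eef_pos: [0.5798, 0.0957, 0.0197]
ee_rot: [-0.131, 0.991, -0.0, 0.001]
force: [-0.5, 0.2, 1.5]
gripper_width: 0.583
finger_force: 0.0
```

```bash
python3 go.py
```

```text
t 14.3 P [0.5798 0.0957 0.0197] stop [-0.1055 -0.0848] psi-A 1.567 F [-0.4  0.3] [-0.5  0.2  1.5] w 0.58
```

Call:
send_rows([
  [5.0,[-0.6,0,0],[0,0,0]],
  [5.0,[-1.2,0,0],[0,0,0]],
  [5.0,[-1.6,0,0],[0,0,0]],
  [5.0,[-1.8,0,0],[0,0,0]],
  [5.0,[-2.0,0,0],[0,0,0]],
])

```text
t: 14.92
eef_pos: [0.5973, 0.1007, 0.0183]
ee_rot: [-0.132, 0.991, 0.0, -0.0]
force: [0.4, 0.9, 0.1]
gripper_width: 0.581
finger_force: 0.0
```

Call:
send_rows([
  [5.0,[-0.1,0,0],[0,0,0]],
  [5.0,[-0.2,0,0],[0,0,0]],
  [5.0,[-0.3,0,0],[0,0,0]],
  [5.0,[-0.3,0,0],[0,0,0]],
  [5.0,[-0.3,0,0],[0,0,0]],
])

```text
t: 15.55
eef_pos: [0.6001, 0.1015, 0.0183]
ee_rot: [-0.132, 0.991, -0.0, -0.0]
force: [-1.7, -1.3, -0.9]
gripper_width: 0.585
finger_force: 0.6
```

```bash
python3 go.py
```

```text
t 15.55 P [0.6001 0.1015 0.0183] stop [-0.0844 -0.0845] psi-A 1.569 F [-2.  -0.8] [-1.7 -1.3 -0.9] w 0.58
```

Just touching (finger force 0.6 N), so press a few millimetres more.

Call:
send_rows([
  [5.0,[-0.1,0,0],[0,0,0]],
  [5.0,[-0.2,0,0],[0,0,0]],
  [5.0,[-0.3,0,0],[0,0,0]],
  [5.0,[-0.3,0,0],[0,0,0]],
  [5.0,[-0.3,0,0],[0,0,0]],
])

```text
t: 16.18
eef_pos: [0.6019, 0.1023, 0.0181]
ee_rot: [-0.132, 0.991, 0.0, -0.001]
force: [-7.8, -1.0, 6.2]
gripper_width: 0.583
finger_force: 4.2
```

```bash
python3 go.py
```

```text
t 16.18 P [0.6019 0.1023 0.0181] stop [-0.0824 -0.0842] psi-A 1.569 F [-7.7  1.1] [-7.8 -1.   6.2] w 0.58
```

Call:
send_rows([
  [5.0,[-0.1,0,0],[0,0,0]],
  [5.0,[-0.2,0,0],[0,0,0]],
  [5.0,[-0.2,0,0],[0,0,0]],
  [5.0,[-0.2,0,0],[0,0,0]],
  [5.0,[-0.2,0,0],[0,0,0]],
])

```text
t: 16.8
eef_pos: [0.6023, 0.1028, 0.018]
ee_rot: [-0.132, 0.991, 0.0, -0.003]
force: [-16.9, 0.1, 12.3]
gripper_width: 0.588
finger_force: 8.3
```

Call:
send_rows([
  [5.0,[0.8,0,0],[0,0,0]],
  [5.0,[3.0,0,0],[0,0,0]],
  [5.0,[6.0,0,-3.0],[0,0,0]],
  [5.0,[9.0,0,-8.0],[0,0,0]],
  [5.0,[12.0,-4.0,-13.0],[0,0,0]],
])

```text
t: 17.42
eef_pos: [0.5011, 0.0386, 0.144]
ee_rot: [-0.133, 0.991, -0.0, 0.001]
force: [1.8, -0.2, 0.8]
gripper_width: 0.585
finger_force: 0.0
```

Call:
send_rows([
  [5.0,[1.5,-5.0,0],[0,0,0]],
  [5.0,[3.0,-10.0,0],[0,0,0]],
  [5.0,[4.0,-15.0,0],[0,0,0]],
  [5.0,[4.0,-19.0,0],[0,0,0]],
  [5.0,[4.0,-22.0,0],[0,0,0]],
])

```text
t: 18.05
eef_pos: [0.5214, -0.1866, 0.1427]
ee_rot: [-0.132, 0.991, -0.0, 0.001]
force: [0.2, -0.1, 0.8]
gripper_width: 0.586
finger_force: 0.0
```

```bash
python3 go.py
python3 - <<'E'
from fit import *
im=np.median([capture("top") for _ in range(3)],0).astype(np.uint8)
oR=np.array([145,110]);cr=up(im,oR,100,80);m=rackmask(cr)
p,e=fit(RACK,m,[.647,.12,.267],"top",oR)
c,n=np.cos(.267),np.sin(.267);M=np.array([[c,-n],[n,c]])
print(p,e,M.T@(p[:2]-[.6592,.2053]))
ct,_=cv2.findContours(draw(RACK,p,"top",oR,m.shape),0,1);cv2.drawContours(cr,ct,-1,(0,255,0),1)
cv2.imwrite("pics/p6.png",cr[:600,:,::-1][:, :800])
E
```

```text
t 18.05 P [ 0.5214 -0.1866  0.1427] stop [-0.2363 -0.3417] psi-A 1.568 F [ 0.2 -0.1] [ 0.2 -0.1  0.8] w 0.59
[0.64432919 0.11593796 0.25627952] 0.04629713766469786 [-0.03792107 -0.08227215]
```

View pics/p6.png

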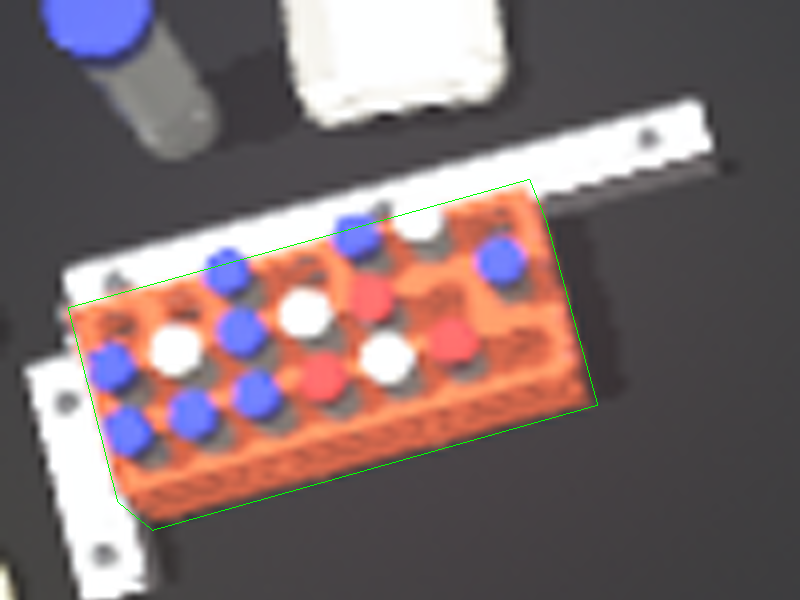

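The rack now lies parallel to the long fence with its end at the short fence. Both contacts were confirmed by force, the robot is clear and the neighbours stand unmoved.

```bash
python3 -c "
from cell import bot
print(bot.job_done())"
```

```text
the job is handed in; nothing more can be done
None
```

I pushed the rack into the stop's corner and handed the job in at about 18 s of the 48 s. It was pressed home against the short fence (about 30 N) and then the long fence (about 17 N), and looked parallel to the long fence in the last picture; I did not re-press the short-fence end after that, and the hand-in returned no verdict.

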